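# Set the finished pewter ware into its foam nests

## Robot

A 6-joint arm with a two-finger parallel gripper is mounted at the origin on the work surface. World frame = base frame: x ahead of the robot, y to its left, z up, the work surface at z = 0. Lengths are in mm, angles in rad, forces in N, time in s.
With the tool pointing down it reaches from about 275 to 1000 mm from the base axis. Payload 8.4 kg.
Tool frame: the origin (TCP) lies on the centre line of the jaws, within the pads' length; the fingertips stand 25 mm ahead of it and the grasp point (between the pads) lies 6 mm ahead of it; z points along the fingers, x is the direction in which the jaws open and shut, and the axes are right-handed (so a half turn about z gives the same grasp; the last joint's range is limited). The gripper opens to 85 mm and grips with 20 to 120 N. Pads are 22 mm wide; open, the fingers measure 114 mm over their backs; the gripper's body (76 mm by 85 mm) begins 54 mm behind the grasp point. The pads swing forward as they close: fully open they stand 13 mm farther back than shut.
Start: joints at [1.113, 0.353, 1.633, -0, 1.155, -0.002], TCP at [275.112, 561.196, 256.281] pointing down, gripper open.
Joint ranges: [-2.63, 2.63], [-0.92, 2.1], [0.06, 2.66], [-1.3, 4.44], [0, 2.69], [-3.02, 3.02]. Speed limits (rad/s): [2.22, 2.22, 2.79, 3.14, 3.14, 3.14].

## Interface

Orientations are given as [roll, pitch, yaw] about the fixed x, y, z axes, in that order (R = Rz(yaw) Ry(pitch) Rx(roll)).
In Python, from rig import r gives the robot as it stands. The module is installed in compiled form; this text tells all that it offers.
- The arm moves only by the tool jog_arm, never from a script. Its argument "deltas" is a list of rows, each an object with "gripper": the gripper command: -1 is fully open, 1 is shut, values between are in proportion; "translation": the shift along the world's x, y, z in units of 10 cm (1.0 is 10 cm), a list of three; "dr": the turn, a rotation vector about the world's x, y, z in units of pi/2 rad (1.0 is pi/2 rad), a list of three. In form: [{"gripper": gripper, "translation": [x, y, z], "dr": [wx, wy, wz]}, ...]. A call has 1 to 12 rows; each row shifts and turns the commanded pose from where the row before left it; what a row does not reach is not made up. A row lasts 1/12 s, in which the tool goes at most 41.7 mm and 7.16 degrees, less where a joint would pass 70% of its speed; a pose out of reach is approached as far as the arm can. A call with a number of a shift or a turn outside -1 to 1 is refused whole. A call with a gripper value outside its range is refused whole. The fingers move at their own pace and stop on an object; "squeeze" is the grip in N (left out, the last holds). Time passes only in rows, so rows that do not move let the fingers close. It gives the time, the measured TCP pose, the force and the opening at its end, in the units of the state.
- r.sense(): the state, without advancing time (a new reading comes with each control period).
- r.grab_frame(name): name is "scene" or "top" or "wrist"; returns the picture (400x640x3 uint8, blue, green, red); there is no depth.
- r.calibration(name): a dict with "mtx" (3x3 intrinsics, pixels), "world_from_camera" (4x4, takes a point from camera to world coordinates). Camera axes: x right, y down, z forward; pixel columns grow to the right and rows downward; lengths in mm; the calibration is good to about 2 mm. A picture is of the moment at which its call begins: read the wrist's pose just before it. calibration takes no time and is no camera call; for the wrist camera it gives the pose at the moment of the call.
- r.sign_off(): hands the job in, once; it reports no verdict.
The state is a dict: "clock": time; "qpos": joint angles; "qvel": joint speeds; "joint_efforts": joint torques, N m; "eef_pos": TCP position; "tcp_rot": TCP orientation; "contact_force": force on the tool from outside, world axes, zero at the start; "wrist_torque": the same for the moment, N m; "opening": opening from 0.0 (shut) to 1.0 (fully open).
Only numpy, scipy, OpenCV 4.12 (cv2) and the standard library are available. Lean on these libraries where they do the work, as an engineer would, in place of code of your own. Each camera call takes 0.05 s, during which the arm holds its last target. There are 200 camera calls.

## Task

The tankard, small beaker, square caddy and hip flask are finished and stand loose on the bench; put each one, upright, into the foam nest whose pocket is cut to the shape and size of its base, so that it stands flat on the pocket's floor. Pewter dents, so set each piece down gently and do not drop it or knock any piece over. Leave the polish tin where it stands.

Things in the scene. Friction and masses are not known exactly. Their poses are not given: they have to be found in the camera images.
- tankard: Upright open pewter tankard, 96 mm high. Round foot 68 mm wide; body 64 mm wide above the foot, 62 at half height, 61 below the 63 mm lip. D handle of 8 mm bar along its own +y, reaching 67 mm from the axis, 25 to 88 mm above the bench. About 0.36 kg. Origin: centre of the foot's underside; z up.
- beaker: Small pewter beaker standing upright, 76 mm high, open at the top, round foot 46 mm in diameter, waist 43 mm, flaring to 50 mm at the rim (48 mm across at 55 mm height); no handle. About 0.17 kg. Origin: centre of the foot's underside; z up.
- caddy: Square pewter tea caddy standing upright with its lid fixed on: 52 x 52 mm in plan, 70 mm high, with a small turned finial 16 mm wide rising to 85 mm in the middle of the top. About 0.36 kg. Origin: centre of the underside; x and y square to its sides; z up.
- flask: Pewter hip flask standing upright: 28 mm thick (own x) and 92 mm broad (own y, rounded ends), flat-sided up to 84 mm, then a round neck and screw cap 21 mm wide up to 106 mm in the middle. About 0.24 kg. Origin: centre of the underside; z up.
- nest_large_round: Foam nest, fixed: blue tray 104 x 128 mm (own x, y), 20 mm high, dark foam inside, top 30 mm above the bench. In the middle a round pocket 82 mm in diameter, 15 mm deep, white floor 15 mm above the bench. Cut for the tankard; its handle stays above the foam, pointing any way. 7 mm play all round. Origin: underside, under the pocket's centre; z up.
- nest_small_round: Foam nest, fixed: blue tray 104 x 128 mm (own x, y), 20 mm high, dark foam inside, top 30 mm above the bench. In the middle a round pocket 60 mm in diameter, 15 mm deep, white floor 15 mm above the bench. Cut for the small beaker. 7 mm play all round. Origin: underside, under the pocket's centre; z up.
- nest_square: Foam nest, fixed: blue tray 104 x 128 mm (own x, y), 20 mm high, dark foam inside, top 30 mm above the bench. In the middle a square pocket 66 x 66 mm, sides along own x and y, 15 mm deep, white floor 15 mm above the bench. Cut for the square caddy, sides parallel (any quarter turn). 7 mm play all round. Origin: underside, under the pocket's centre; z up.
- nest_oblong: Foam nest, fixed: blue tray 104 x 128 mm (own x, y), 20 mm high, dark foam inside, top 30 mm above the bench. In the middle an oblong pocket 42 mm (own x) by 106 mm (own y), 15 mm deep, white floor 15 mm above the bench. Cut for the hip flask, broad side along own y (either way round). 7 mm play all round. Origin: underside, under the pocket's centre; z up.
- polish_tin: Bystander: closed round metal tin with a brass-coloured lid, 75 mm in diameter, 28 mm high, standing loose among the pieces and nests. Origin: centre of the underside.
Not all that is in view belongs to the job. What is shaped like the flask but green or purple is not meant.

How it is judged:
By the outcome, as a careful person would: the job done as asked, in the order asked, and still so for the second after the job is handed in, with the robot touching nothing.
It also fails if it takes over 120 s, if anything falls off the work surface, if the arm or the gripper's body presses on something with over 40 N, if the wrist force passes 120 N, or if a joint passes its speed limit or range.

## Working session

There is one attempt and no reset: what is moved stays moved. The work goes in short steps, Python scripts to look and compute and a tool call to move; the robot and the scene stay as the last step left them, time stands still between calls to the robot, and variables do not carry over. Pictures are saved under pics/ and viewed, about 12 in all and at most 16, crops included, and the job is handed in when it is done.

Besides the shell and the picture viewer there is one more tool, called after "Request:" as name(argument=value, ...) on one line, values as JSON. jog_arm: Moves the arm, as the interface text tells. Shifts and turns lie within -1 to 1; 1 stands for 10 cm of shift or pi/2 rad of turn. Its arguments: {"type":"object","properties":{"deltas":{"type":"array"},"squeeze":{"type":"number"}},"required":["deltas"]}

```bash
mkdir -p pics; python3 - <<'E'
from rig import r
import cv2,numpy as np
np.set_printoptions(precision=3,suppress=True)
s=r.sense();print(s)
for n in("top","scene"):
    cv2.imwrite(f"pics/{n}0.png",r.grab_frame(n));c=r.calibration(n);print(n,c["mtx"],c["world_from_camera"])
E
```

```text
{'clock': 0.0, 'qpos': array([ 1.113,  0.354,  1.634, -0.   ,  1.155, -0.002]), 'qvel': array([ 0.001,  0.001, -0.001, -0.002,  0.001,  0.   ]), 'joint_efforts': array([ -0.002, -60.525, -34.206,  -0.   ,   0.01 ,   0.   ]), 'eef_pos': array([274.917, 560.796, 255.577]), 'tcp_rot': array([3.142, 0.001, 1.115]), 'contact_force': array([-0.362,  0.295,  0.173]), 'wrist_torque': array([ 0.028, -0.034,  0.022]), 'opening': 1.0007398019750187}
top [[395.05    0.    323.541]
 [  0.    395.05  195.965]
 [  0.      0.      1.   ]] [[   0.018   -0.981    0.194  366.537]
 [  -1.      -0.022   -0.021   17.166]
 [   0.025   -0.193   -0.981 1120.786]
 [   0.       0.       0.       1.   ]]
scene [[444.557   0.    313.211]
 [  0.    444.557 198.221]
 [  0.      0.      1.   ]] [[   0.851    0.362   -0.38   978.246]
 [   0.524   -0.585    0.618 -663.565]
 [   0.001   -0.726   -0.688  784.801]
 [   0.       0.       0.       1.   ]]
```

View pics/top0.png

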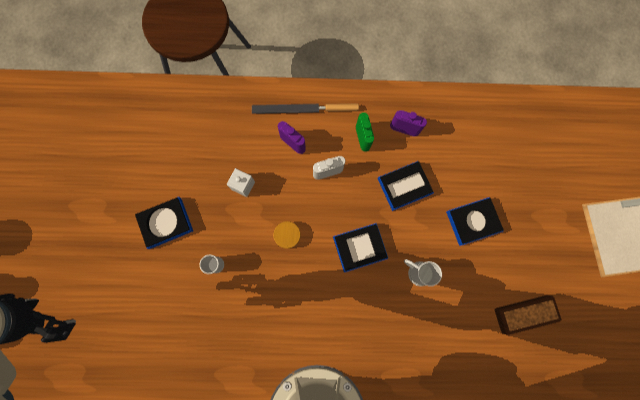

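View pics/scene0.png

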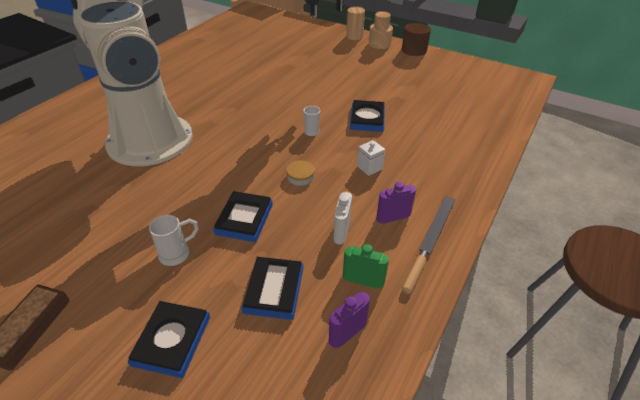

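The top view shows beaker (210,264), caddy (240,182), flask (328,168), tankard (425,272) with its handle up-left, and tin (287,235). The nests are round-large (164,223), oblong (406,186), square (360,247) and round-small (476,221). The scene view agrees, and the green and purple flasks are decoys.

```bash
cat > h.py <<'E'
from rig import r
import cv2,numpy as np
np.set_printoptions(precision=2,suppress=True)
def cast(c,px,z):
    px=np.atleast_2d(px).astype(float); T=c["world_from_camera"]
    d=np.c_[px,np.ones(len(px))]@np.linalg.inv(c["mtx"]).T@T[:3,:3].T
    o=T[:3,3]; return o+d*((z-o[2])/d[:,2])[:,None]
def white(im,lo=110,ds=40):
    h=cv2.cvtColor(im,cv2.COLOR_BGR2HSV); m=((h[...,1]<ds+15)&(h[...,2]>lo)).astype(np.uint8)*255
    return cv2.morphologyEx(m,cv2.MORPH_OPEN,np.ones((3,3)))
def blobs(m,amin):
    cs,_=cv2.findContours(m,cv2.RETR_EXTERNAL,cv2.CHAIN_APPROX_NONE)
    return [c for c in cs if cv2.contourArea(c)>amin]
def snap(name,fn):
    c=r.calibration(name); im=r.grab_frame(name); cv2.imwrite(f"pics/{fn}.png",im); return im,c
E
python3 - <<'E'
from h import *
im=cv2.imread("pics/top0.png");c=r.calibration("top")
for n,p,z in [("beaker",(210,264),76),("caddy",(240,182),70),("flask",(328,168),70),("tankard",(427,273),96),("tin",(287,235),28),("Lround",(163,223),20),("oblong",(406,186),20),("square",(360,248),20),("Sround",(476,221),20)]:
    print(n,cast(c,p,z)[0])
s=r.sense();w=r.calibration("wrist");print(s["eef_pos"],s["tcp_rot"],w["mtx"]);print(w["world_from_camera"])
# relative to tool
from scipy.spatial.transform import Rotation as R
Rt=R.from_euler("xyz",s["tcp_rot"]).as_matrix();T=w["world_from_camera"]
print(Rt.T@(T[:3,3]-s["eef_pos"]));print(Rt.T@T[:3,:3])
b=((im[...,0]>70)&(im[...,0].astype(int)-im[...,2]>40)&(im[...,0].astype(int)-im[...,1]>25)).astype(np.uint8)*255
for k in blobs(b,20): print("blue",cv2.minAreaRect(k))
E
```

```text
beaker [386.59 285.43  76.  ]
caddy [607.46 222.03  70.  ]
flask [652.61 -16.45  70.  ]
tankard [ 373.55 -273.78   96.  ]
tin [470.16  92.45  28.  ]
Lround [497.31 437.47  20.  ]
oblong [ 618.29 -242.84   20.  ]
square [ 438.92 -110.44   20.  ]
Sround [ 521.26 -439.94   20.  ]
[274.94 560.85 255.62] [-3.14  0.    1.12] [[311.04   0.   320.26]
 [  0.   311.04 201.9 ]
 [  0.     0.     1.  ]]
[[  0.44   0.87   0.24 213.75]
 [  0.9   -0.42  -0.12 589.73]
 [ -0.     0.27  -0.96 373.18]
 [  0.     0.     0.     1.  ]]
[  -1.15  -67.65 -117.55]
[[ 1.    0.    0.  ]
 [-0.    0.96  0.27]
 [-0.   -0.27  0.96]]
blue ((338.7735900878906, 253.70755004882812), (36.675270080566406, 2.4724903106689453), 74.05460357666016)
blue ((453.97857666015625, 227.59939575195312), (36.39870071411133, 3.6370511054992676), 68.49856567382812)
blue ((172.0868682861328, 235.21385192871094), (20.212053298950195, 53.07096862792969), 43.451839447021484)
blue ((386.6000061035156, 192.70001220703125), (35.77708435058594, 5.813776969909668), 63.43495178222656)
```

Request:
jog_arm(deltas=[{"gripper":-1,"translation":[0.3625,-0.155,0],"dr":[0,0,0.036]},{"gripper":-1,"translation":[0.3625,-0.155,0],"dr":[0,0,0.036]},{"gripper":-1,"translation":[0.3625,-0.155,0],"dr":[0,0,0.036]},{"gripper":-1,"translation":[0.3625,-0.155,0],"dr":[0,0,0.036]},{"gripper":-1,"translation":[0.3625,-0.155,0],"dr":[0,0,0.036]},{"gripper":-1,"translation":[0.3625,-0.155,0],"dr":[0,0,0.036]},{"gripper":-1,"translation":[0.3625,-0.155,0],"dr":[0,0,0.036]},{"gripper":-1,"translation":[0.3625,-0.155,0],"dr":[0,0,0.036]},{"gripper":-1,"translation":[0,0,0],"dr":[0,0,0]},{"gripper":-1,"translation":[0,0,0],"dr":[0,0,0]}])

```text
clock: 0.93
eef_pos: [566.7, 435.7, 255.3]
tcp_rot: [-3.141, 0.001, 1.564]
contact_force: [0.6, -0.3, -0.2]
opening: 1.0
```

```bash
python3 -c "
from h import *
im,c=snap('wrist','w_lr'); s=r.sense(); print(s['eef_pos'],s['tcp_rot'],s['clock'])
T=c['world_from_camera'];print(T[:3,3])
"
```

```text
[565.25 436.53 255.44] [-3.14  0.    1.57] 0.9833
[498.55 434.89 372.92]
```

View pics/w_lr.png

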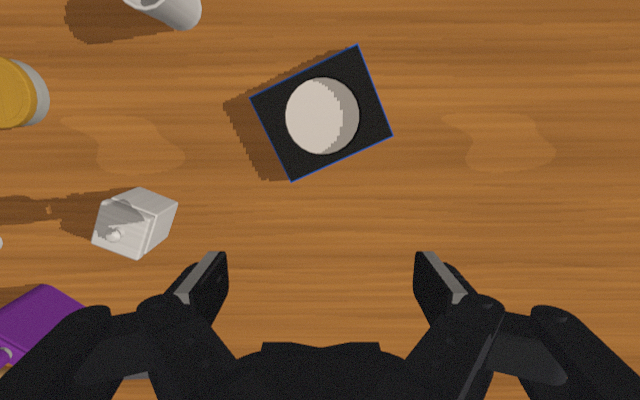

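Wrist view: the large-round nest floor sits at (322,115), directly under the camera, and the caddy is at (135,225). I'll tour the other seven the same way.

Request:
jog_arm(deltas=[{"gripper":-1,"translation":[0.183,-0.357,0],"dr":[0,0,0]},{"gripper":-1,"translation":[0.183,-0.357,0],"dr":[0,0,0]},{"gripper":-1,"translation":[0.183,-0.357,0],"dr":[0,0,0]},{"gripper":-1,"translation":[0.183,-0.357,0],"dr":[0,0,0]},{"gripper":-1,"translation":[0.183,-0.357,0],"dr":[0,0,0]},{"gripper":-1,"translation":[0.183,-0.357,0],"dr":[0,0,0]},{"gripper":-1,"translation":[0,0,0],"dr":[0,0,0]},{"gripper":-1,"translation":[0,0,0],"dr":[0,0,0]},{"gripper":-1,"translation":[0,0,0],"dr":[0,0,0]}])

```text
clock: 1.73
eef_pos: [673.9, 224.1, 256.2]
tcp_rot: [-3.141, -0.0, 1.568]
contact_force: [-0.2, 0.1, 0.0]
opening: 1.0
```

```bash
cat > look.py <<'E'
import sys,pickle
from h import *
n=sys.argv[1]; s=r.sense(); im,c=snap("wrist","w_"+n); pickle.dump(c,open(f"pics/{n}.pkl","wb"))
print(n,s["eef_pos"],s["tcp_rot"],abs(s["qvel"]).max(),c["world_from_camera"][:3,3])
E
python3 look.py caddy
```

```text
caddy [673.92 224.14 256.2 ] [-3.14 -0.    1.57] 0.020630940422516734 [605.76 222.98 373.78]
```

Request:
jog_arm(deltas=[{"gripper":-1,"translation":[0.075,-0.397,0],"dr":[0,0,0]},{"gripper":-1,"translation":[0.075,-0.397,0],"dr":[0,0,0]},{"gripper":-1,"translation":[0.075,-0.397,0],"dr":[0,0,0]},{"gripper":-1,"translation":[0.075,-0.397,0],"dr":[0,0,0]},{"gripper":-1,"translation":[0.075,-0.397,0],"dr":[0,0,0]},{"gripper":-1,"translation":[0.075,-0.397,0],"dr":[0,0,0]},{"gripper":-1,"translation":[0,0,0],"dr":[0,0,0]},{"gripper":-1,"translation":[0,0,0],"dr":[0,0,0]},{"gripper":-1,"translation":[0,0,0],"dr":[0,0,0]}])

```text
clock: 2.53
eef_pos: [719.6, -13.3, 256.2]
tcp_rot: [-3.141, -0.001, 1.568]
contact_force: [0.4, -0.2, -0.8]
opening: 0.998
```

```bash
python3 look.py flask
```

```text
flask [719.57 -13.35 256.16] [-3.14 -0.    1.57] 0.02018004184910583 [651.42 -14.57 373.74]
```

Request:
jog_arm(deltas=[{"gripper":-1,"translation":[-0.057,-0.378,0],"dr":[0,0,0]},{"gripper":-1,"translation":[-0.057,-0.378,0],"dr":[0,0,0]},{"gripper":-1,"translation":[-0.057,-0.378,0],"dr":[0,0,0]},{"gripper":-1,"translation":[-0.057,-0.378,0],"dr":[0,0,0]},{"gripper":-1,"translation":[-0.057,-0.378,0],"dr":[0,0,0]},{"gripper":-1,"translation":[-0.057,-0.378,0],"dr":[0,0,0]},{"gripper":-1,"translation":[0,0,0],"dr":[0,0,0]},{"gripper":-1,"translation":[0,0,0],"dr":[0,0,0]},{"gripper":-1,"translation":[0,0,0],"dr":[0,0,0]}])

```text
clock: 3.33
eef_pos: [686.1, -240.0, 256.2]
tcp_rot: [-3.141, -0.001, 1.569]
contact_force: [0.1, 0.9, -0.1]
opening: 0.999
```

```bash
python3 look.py oblong
```

```text
oblong [ 686.06 -240.03  256.23] [-3.14 -0.    1.57] 0.01802212197837176 [ 617.86 -241.3   373.78]
```

Request:
jog_arm(deltas=[{"gripper":-1,"translation":[-0.162,-0.328,0],"dr":[0,0,0]},{"gripper":-1,"translation":[-0.162,-0.328,0],"dr":[0,0,0]},{"gripper":-1,"translation":[-0.162,-0.328,0],"dr":[0,0,0]},{"gripper":-1,"translation":[-0.162,-0.328,0],"dr":[0,0,0]},{"gripper":-1,"translation":[-0.162,-0.328,0],"dr":[0,0,0]},{"gripper":-1,"translation":[-0.162,-0.328,0],"dr":[0,0,0]},{"gripper":-1,"translation":[0,0,0],"dr":[0,0,0]},{"gripper":-1,"translation":[0,0,0],"dr":[0,0,0]},{"gripper":-1,"translation":[0,0,0],"dr":[0,0,0]}])

```text
clock: 4.13
eef_pos: [589.5, -437.1, 256.3]
tcp_rot: [3.141, -0.001, 1.569]
contact_force: [0.6, 1.2, 0.1]
opening: 0.999
```

```bash
python3 look.py sround
```

```text
sround [ 589.45 -437.1   256.25] [ 3.14 -0.    1.57] 0.015845101484108497 [ 521.21 -438.35  373.77]
```

Request:
jog_arm(deltas=[{"gripper":-1,"translation":[-0.245,0.277,0],"dr":[0,0,0]},{"gripper":-1,"translation":[-0.245,0.277,0],"dr":[0,0,0]},{"gripper":-1,"translation":[-0.245,0.277,0],"dr":[0,0,0]},{"gripper":-1,"translation":[-0.245,0.277,0],"dr":[0,0,0]},{"gripper":-1,"translation":[-0.245,0.277,0],"dr":[0,0,0]},{"gripper":-1,"translation":[-0.245,0.277,0],"dr":[0,0,0]},{"gripper":-1,"translation":[0,0,0],"dr":[0,0,0]},{"gripper":-1,"translation":[0,0,0],"dr":[0,0,0]},{"gripper":-1,"translation":[0,0,0],"dr":[0,0,0]}])

```text
clock: 4.93
eef_pos: [442.8, -271.9, 257.0]
tcp_rot: [3.14, 0.001, 1.57]
contact_force: [1.4, -0.5, 0.3]
opening: 0.999
```

```bash
python3 look.py tankard
```

```text
tankard [ 442.76 -271.92  257.  ] [3.14 0.   1.57] 0.02386046394103588 [ 374.35 -273.04  374.44]
```

Request:
jog_arm(deltas=[{"gripper":-1,"translation":[0.13,0.328,0],"dr":[0,0,0]},{"gripper":-1,"translation":[0.13,0.328,0],"dr":[0,0,0]},{"gripper":-1,"translation":[0.13,0.328,0],"dr":[0,0,0]},{"gripper":-1,"translation":[0.13,0.328,0],"dr":[0,0,0]},{"gripper":-1,"translation":[0.13,0.328,0],"dr":[0,0,0]},{"gripper":-1,"translation":[0,0,0],"dr":[0,0,0]},{"gripper":-1,"translation":[0,0,0],"dr":[0,0,0]},{"gripper":-1,"translation":[0,0,0],"dr":[0,0,0]}])

```text
clock: 5.65
eef_pos: [507.2, -108.8, 256.0]
tcp_rot: [-3.141, 0.0, 1.568]
contact_force: [0.5, -0.6, 0.2]
opening: 1.0
```

```bash
python3 look.py square
```

```text
square [ 507.22 -108.77  256.05] [-3.14  0.    1.57] 0.026759778299289442 [ 439.03 -109.9   373.62]
```

Request:
jog_arm(deltas=[{"gripper":-1,"translation":[-0.052,0.395,0],"dr":[0,0,0]},{"gripper":-1,"translation":[-0.052,0.395,0],"dr":[0,0,0]},{"gripper":-1,"translation":[-0.052,0.395,0],"dr":[0,0,0]},{"gripper":-1,"translation":[-0.052,0.395,0],"dr":[0,0,0]},{"gripper":-1,"translation":[-0.052,0.395,0],"dr":[0,0,0]},{"gripper":-1,"translation":[-0.052,0.395,0],"dr":[0,0,0]},{"gripper":-1,"translation":[-0.052,0.395,0],"dr":[0,0,0]},{"gripper":-1,"translation":[-0.052,0.395,0],"dr":[0,0,0]},{"gripper":-1,"translation":[-0.052,0.395,0],"dr":[0,0,0]},{"gripper":-1,"translation":[-0.052,0.395,0],"dr":[0,0,0]},{"gripper":-1,"translation":[0,0,0],"dr":[0,0,0]},{"gripper":-1,"translation":[0,0,0],"dr":[0,0,0]}])

```text
clock: 6.7
eef_pos: [454.8, 287.2, 256.1]
tcp_rot: [-3.142, 0.0, 1.569]
contact_force: [0.1, -1.0, -1.0]
opening: 1.003
```

```bash
python3 look.py beaker; python3 - <<'E'
import cv2,numpy as np
ns=["caddy","flask","oblong","sround","tankard","square","beaker"]
t=[cv2.imread(f"pics/w_{n}.png")[0:250,170:470] for n in ns]+[np.zeros((250,300,3),np.uint8)]
m=np.vstack([np.hstack(t[:4]),np.hstack(t[4:])]);cv2.imwrite("pics/mosaic.png",cv2.resize(m,(800,333)))
E
```

```text
beaker [454.8  287.16 256.05] [-3.14  0.    1.57] 0.0434286749494359 [386.59 285.97 373.62]
```

View pics/mosaic.png

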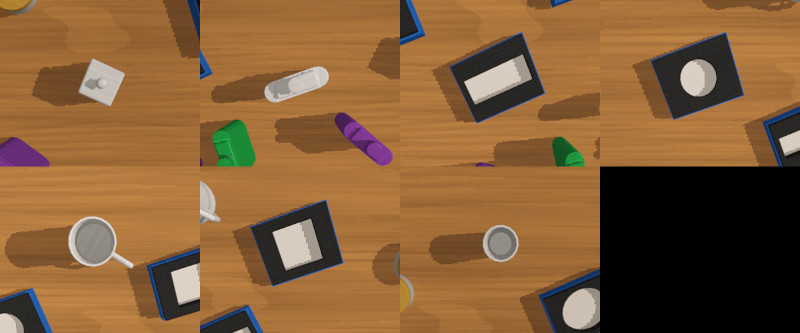

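All eight lie under the camera. Now I'll segment them.

```bash
cat > meas.py <<'E'
import pickle
from h import *
Z=dict(lr=15,caddy=70,flask=84,oblong=15,sround=15,tankard=96,square=15,beaker=76)
for n,z in Z.items():
    im=cv2.imread(f"pics/w_{n}.png")
    if n=="lr": c=pickle.load(open("pics/caddy.pkl","rb")); c["world_from_camera"][:3,3]=[498.55,434.89,372.92]
    else: c=pickle.load(open(f"pics/{n}.pkl","rb"))
    h=cv2.cvtColor(im,cv2.COLOR_BGR2HSV)
    m=((h[...,1]<70)&(h[...,2]>75)).astype(np.uint8)*255
    m=cv2.morphologyEx(m,cv2.MORPH_CLOSE,np.ones((5,5)))
    k=min(blobs(m,150),key=lambda k:np.hypot(*(k[:,0].mean(0)-[320,116])))
    if n=="tankard":
        f=np.zeros_like(m);cv2.drawContours(f,[k],-1,255,-1)
        d=cv2.morphologyEx(f,cv2.MORPH_OPEN,cv2.getStructuringElement(cv2.MORPH_ELLIPSE,(21,21)))
        hd=cv2.morphologyEx(cv2.subtract(f,d),cv2.MORPH_OPEN,np.ones((3,3)))
        hk=max(blobs(hd,10),key=cv2.contourArea); k=blobs(d,100)[0]
        print("handle",cast(c,hk[:,0].astype(float),80).mean(0))
    P=cast(c,k[:,0],z)[:,:2].astype(np.float32)
    ra=cv2.minAreaRect(P); ci=cv2.minEnclosingCircle(P); b=cv2.boxPoints(ra)
    e=[b[1]-b[0],b[2]-b[1]]; L=max(e,key=np.linalg.norm)
    M=cv2.moments(P.reshape(-1,1,2));
    print(n,"cen",np.array([M["m10"],M["m01"]])/M["m00"],"rect",np.array(ra[0]),np.array(ra[1]),"long-axis rad %.3f"%(np.arctan2(L[1],L[0])%np.pi),"circ",np.array(ci[0]),"r%.1f"%ci[1])
E
python3 meas.py
```

```text
lr cen [500.74 436.81] rect [500.79 436.51] [82.37 81.41] long-axis rad 0.031 circ [500.67 436.71] r41.6
caddy cen [614.58 224.46] rect [614.65 224.44] [51.53 51.53] long-axis rad 1.151 circ [614.79 224.52] r34.9
flask cen [662.16 -19.98] rect [662.16 -20.05] [28.62 90.74] long-axis rad 1.900 circ [662.49 -19.94] r45.4
oblong cen [ 623.97 -244.92] rect [ 623.96 -244.84] [ 43.09 107.37] long-axis rad 1.987 circ [ 624.43 -244.53] r57.1
sround cen [ 524.3  -441.46] rect [ 524.23 -441.44] [60.29 59.03] long-axis rad 1.570 circ [ 524.38 -441.46] r30.6
handle [ 399.5  -240.67   80.  ]
tankard cen [ 374.04 -283.39] rect [ 373.82 -283.66] [61.2  62.15] long-axis rad 1.571 circ [ 374.73 -282.88] r32.1
square cen [ 442.78 -114.18] rect [ 442.7  -114.18] [67.1  67.26] long-axis rad 1.889 circ [ 442.58 -114.31] r46.6
beaker cen [387.75 286.29] rect [388.16 286.34] [49.05 48.88] long-axis rad 1.571 circ [387.67 286.27] r24.9
```

Request:
jog_arm(deltas=[{"gripper":-1,"translation":[-0.335,-0.005,0],"dr":[0,0,0]},{"gripper":-1,"translation":[-0.335,-0.005,0],"dr":[0,0,0]},{"gripper":-1,"translation":[0,0,-0.4],"dr":[0,0,0]},{"gripper":-1,"translation":[0,0,-0.4],"dr":[0,0,0]},{"gripper":-1,"translation":[0,0,-0.4],"dr":[0,0,0]},{"gripper":-1,"translation":[0,0,-0.4],"dr":[0,0,0]},{"gripper":-1,"translation":[0,0,-0.25],"dr":[0,0,0]},{"gripper":-1,"translation":[0,0,-0.15],"dr":[0,0,0]},{"gripper":-0.3,"translation":[0,0,0],"dr":[0,0,0]},{"gripper":-0.3,"translation":[0,0,0],"dr":[0,0,0]},{"gripper":-0.3,"translation":[0,0,0],"dr":[0,0,0]},{"gripper":-0.3,"translation":[0,0,0],"dr":[0,0,0]}], squeeze=30)

```text
clock: 7.75
eef_pos: [388.7, 285.5, 57.7]
tcp_rot: [3.14, -0.001, 1.566]
contact_force: [-0.1, 0.6, 0.9]
opening: 0.652
```

Request:
jog_arm(deltas=[{"gripper":-0.2,"translation":[0,0,0],"dr":[0,0,0]},{"gripper":-0.1,"translation":[0,0,0],"dr":[0,0,0]},{"gripper":0.0,"translation":[0,0,0],"dr":[0,0,0]},{"gripper":0.2,"translation":[0,0,0],"dr":[0,0,0]},{"gripper":0.5,"translation":[0,0,0],"dr":[0,0,0]},{"gripper":1,"translation":[0,0,0],"dr":[0,0,0]},{"gripper":1,"translation":[0,0,0],"dr":[0,0,0]},{"gripper":1,"translation":[0,0,0],"dr":[0,0,0]}])

```text
clock: 8.42
eef_pos: [388.6, 286.3, 57.8]
tcp_rot: [3.139, -0.002, 1.568]
contact_force: [0.4, 0.0, 8.4]
opening: 0.572
```

Request:
jog_arm(deltas=[{"gripper":1,"translation":[0,0,0.2],"dr":[0,0,0]},{"gripper":1,"translation":[0,0,0.4],"dr":[0,0,0]},{"gripper":1,"translation":[0,0,0.4],"dr":[0,0,0]},{"gripper":1,"translation":[0,0,0.4],"dr":[0,0,0]},{"gripper":1,"translation":[0.0682,-0.364,0.1],"dr":[0,0,0]},{"gripper":1,"translation":[0.0682,-0.364,0],"dr":[0,0,0]},{"gripper":1,"translation":[0.0682,-0.364,0],"dr":[0,0,0]},{"gripper":1,"translation":[0.0682,-0.364,0],"dr":[0,0,0]},{"gripper":1,"translation":[0.0682,-0.364,0],"dr":[0,0,0]},{"gripper":1,"translation":[0.0682,-0.364,0],"dr":[0,0,0]},{"gripper":1,"translation":[0.0682,-0.364,0],"dr":[0,0,0]},{"gripper":1,"translation":[0.0682,-0.364,0],"dr":[0,0,0]}])

```text
clock: 9.42
eef_pos: [441.9, -7.6, 207.0]
tcp_rot: [3.14, 0.0, 1.568]
contact_force: [0.4, -0.1, -2.5]
opening: 0.57
```

Request:
jog_arm(deltas=[{"gripper":1,"translation":[0.0682,-0.364,0],"dr":[0,0,0]},{"gripper":1,"translation":[0.0682,-0.364,0],"dr":[0,0,0]},{"gripper":1,"translation":[0.0682,-0.364,0],"dr":[0,0,0]},{"gripper":1,"translation":[0.0682,-0.364,0],"dr":[0,0,0]},{"gripper":1,"translation":[0.0682,-0.364,0],"dr":[0,0,0]},{"gripper":1,"translation":[0.0682,-0.364,0],"dr":[0,0,0]},{"gripper":1,"translation":[0.0682,-0.364,0],"dr":[0,0,0]},{"gripper":1,"translation":[0.0682,-0.364,0],"dr":[0,0,0]},{"gripper":1,"translation":[0.0682,-0.364,0],"dr":[0,0,0]},{"gripper":1,"translation":[0.0682,-0.364,0],"dr":[0,0,0]},{"gripper":1,"translation":[0.0682,-0.364,0],"dr":[0,0,0]},{"gripper":1,"translation":[0.0682,-0.364,0],"dr":[0,0,0]}])

```text
clock: 10.42
eef_pos: [523.7, -444.3, 206.8]
tcp_rot: [3.141, 0.0, 1.567]
contact_force: [0.4, -0.1, -1.8]
opening: 0.568
```

Request:
jog_arm(deltas=[{"gripper":1,"translation":[0,0,0],"dr":[0,0,0]},{"gripper":1,"translation":[0,0,0],"dr":[0,0,0]},{"gripper":1,"translation":[0,0,0],"dr":[0,0,0]}])

```text
clock: 10.67
eef_pos: [523.3, -442.1, 206.1]
tcp_rot: [-3.141, -0.001, 1.567]
contact_force: [-0.3, 0.6, -2.0]
opening: 0.572
```

```bash
python3 look.py hold1
```

```text
hold1 [ 523.33 -442.12  206.11] [-3.14 -0.    1.57] 0.018052734131998163 [ 455.22 -443.27  323.72]
```

View pics/w_hold1.png

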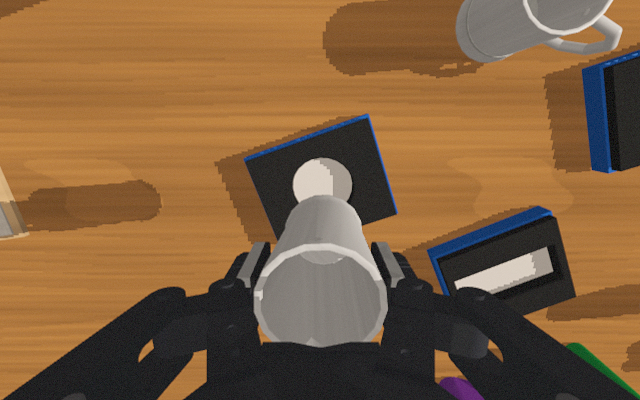

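Held upright over the nest: the beaker rim is at (320,295) and the pocket at (322,185). Lowering slowly.

Request:
jog_arm(deltas=[{"gripper":1,"translation":[0.018,0.006,0],"dr":[0,0,0]},{"gripper":1,"translation":[0,0,-0.3],"dr":[0,0,0]},{"gripper":1,"translation":[0,0,-0.4],"dr":[0,0,0]},{"gripper":1,"translation":[0,0,-0.3],"dr":[0,0,0]},{"gripper":1,"translation":[0,0,-0.15],"dr":[0,0,0]},{"gripper":1,"translation":[0,0,-0.08],"dr":[0,0,0]},{"gripper":1,"translation":[0,0,-0.04],"dr":[0,0,0]},{"gripper":1,"translation":[0,0,-0.02],"dr":[0,0,0]},{"gripper":1,"translation":[0,0,-0.01],"dr":[0,0,0]},{"gripper":1,"translation":[0,0,0],"dr":[0,0,0]},{"gripper":1,"translation":[0,0,0],"dr":[0,0,0]}])

```text
clock: 11.63
eef_pos: [526.4, -442.6, 77.7]
tcp_rot: [3.14, 0.001, 1.567]
contact_force: [-0.9, 0.3, -1.8]
opening: 0.57
```

Request:
jog_arm(deltas=[{"gripper":1,"translation":[0,0,-0.01],"dr":[0,0,0]},{"gripper":1,"translation":[0,0,0],"dr":[0,0,0]}])

```text
clock: 11.8
eef_pos: [525.9, -442.2, 75.8]
tcp_rot: [3.141, 0.001, 1.567]
contact_force: [0.4, 0.1, -1.8]
opening: 0.571
```

Request:
jog_arm(deltas=[{"gripper":1,"translation":[0,0,-0.01],"dr":[0,0,0]},{"gripper":1,"translation":[0,0,0],"dr":[0,0,0]}])

```text
clock: 11.97
eef_pos: [525.6, -442.0, 74.2]
tcp_rot: [-3.142, -0.0, 1.567]
contact_force: [0.4, -0.0, -2.1]
opening: 0.574
```

Request:
jog_arm(deltas=[{"gripper":1,"translation":[0,0,-0.01],"dr":[0,0,0]},{"gripper":1,"translation":[0,0,0],"dr":[0,0,0]},{"gripper":1,"translation":[0,0,0],"dr":[0,0,0]}])

```text
clock: 12.22
eef_pos: [525.7, -442.0, 73.2]
tcp_rot: [-3.141, -0.0, 1.567]
contact_force: [-0.1, 0.5, -2.4]
opening: 0.57
```

Request:
jog_arm(deltas=[{"gripper":1,"translation":[0,0,-0.005],"dr":[0,0,0]},{"gripper":1,"translation":[0,0,0],"dr":[0,0,0]},{"gripper":1,"translation":[0,0,0],"dr":[0,0,0]}])

```text
clock: 12.47
eef_pos: [525.8, -442.0, 73.0]
tcp_rot: [3.141, 0.0, 1.567]
contact_force: [0.1, 1.3, 1.7]
opening: 0.567
```

Request:
jog_arm(deltas=[{"gripper":0.1,"translation":[0,0,0],"dr":[0,0,0]},{"gripper":0,"translation":[0,0,0],"dr":[0,0,0]},{"gripper":-0.2,"translation":[0,0,0],"dr":[0,0,0]},{"gripper":-0.5,"translation":[0,0,0],"dr":[0,0,0]},{"gripper":-0.8,"translation":[0,0,0],"dr":[0,0,0]},{"gripper":-1,"translation":[0,0,0],"dr":[0,0,0]},{"gripper":-1,"translation":[0,0,0],"dr":[0,0,0]},{"gripper":-1,"translation":[0,0,0.2],"dr":[0,0,0]},{"gripper":-1,"translation":[0,0,0.4],"dr":[0,0,0]},{"gripper":-1,"translation":[0,0,0.4],"dr":[0,0,0]},{"gripper":-1,"translation":[0,0,0.4],"dr":[0,0,0]}])

```text
clock: 13.38
eef_pos: [525.3, -441.7, 213.9]
tcp_rot: [-3.141, -0.001, 1.567]
contact_force: [-0.1, 0.1, -0.1]
opening: 0.999
```

```bash
python3 look.py ck1; python3 -c "
from rig import r;print(r.sense()['qpos'])"
```

```text
ck1 [ 525.35 -441.74  213.93] [-3.14 -0.    1.57] 0.8459669146665273 [ 457.21 -442.91  331.53]
[-7.01298783e-01  4.77329876e-01  1.51918083e+00 -7.21870045e-05
  1.13425045e+00 -2.26868977e+00]
```

View pics/w_ck1.png

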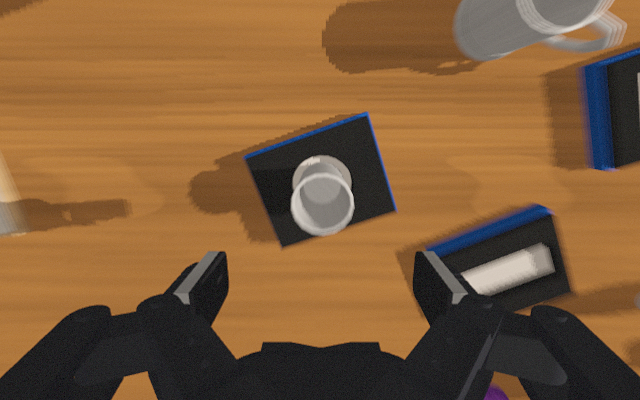

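The beaker stands upright inside the pocket, rim at (323,205). On to the tankard, turning the jaws across its handle.

Request:
jog_arm(deltas=[{"gripper":-1,"translation":[-0.084,0.088,0],"dr":[0,0,-0.0744]},{"gripper":-1,"translation":[-0.084,0.088,0],"dr":[0,0,-0.0744]},{"gripper":-1,"translation":[-0.084,0.088,0],"dr":[0,0,-0.0744]},{"gripper":-1,"translation":[-0.084,0.088,0],"dr":[0,0,-0.0744]},{"gripper":-1,"translation":[-0.084,0.088,0],"dr":[0,0,-0.0744]},{"gripper":-1,"translation":[-0.084,0.088,0],"dr":[0,0,-0.0744]},{"gripper":-1,"translation":[-0.084,0.088,0],"dr":[0,0,-0.0744]},{"gripper":-1,"translation":[-0.084,0.088,0],"dr":[0,0,-0.0744]},{"gripper":-1,"translation":[-0.084,0.088,0],"dr":[0,0,-0.0744]}])

```text
clock: 14.18
eef_pos: [449.7, -362.4, 212.6]
tcp_rot: [3.141, -0.0, 0.51]
contact_force: [-0.3, -0.7, -0.3]
opening: 1.003
```

Request:
jog_arm(deltas=[{"gripper":-1,"translation":[-0.084,0.088,0],"dr":[0,0,-0.0744]},{"gripper":-1,"translation":[-0.084,0.088,0],"dr":[0,0,-0.0744]},{"gripper":-1,"translation":[-0.084,0.088,0],"dr":[0,0,-0.0744]},{"gripper":-1,"translation":[-0.084,0.088,0],"dr":[0,0,-0.0744]},{"gripper":-1,"translation":[-0.084,0.088,0],"dr":[0,0,-0.0744]},{"gripper":-1,"translation":[-0.084,0.088,0],"dr":[0,0,-0.0744]},{"gripper":-1,"translation":[-0.084,0.088,0],"dr":[0,0,-0.0744]},{"gripper":-1,"translation":[-0.084,0.088,0],"dr":[0,0,-0.0744]},{"gripper":-1,"translation":[-0.084,0.088,0],"dr":[0,0,-0.0744]},{"gripper":-1,"translation":[0,0,0],"dr":[0,0,0]},{"gripper":-1,"translation":[0,0,0],"dr":[0,0,0]},{"gripper":-1,"translation":[0,0,0],"dr":[0,0,0]}])

```text
clock: 15.18
eef_pos: [375.2, -284.2, 213.0]
tcp_rot: [3.141, -0.001, -0.532]
contact_force: [1.1, -0.2, -0.3]
opening: 1.003
```

```bash
python3 look.py t1
```

```text
t1 [ 375.17 -284.18  213.02] [ 3.14 -0.   -0.53] 0.012813779523506494 [ 409.87 -226.54  330.56]
```

View pics/w_t1.png

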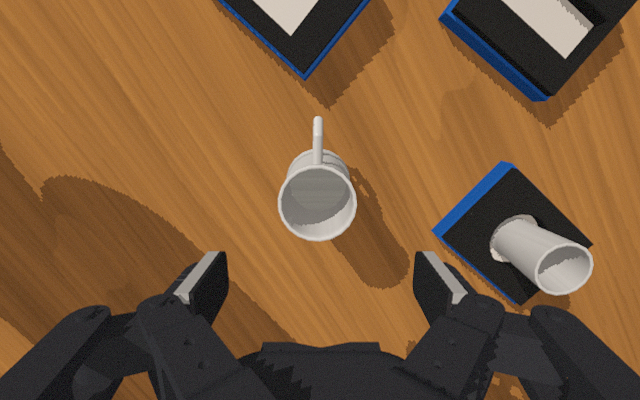

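Rim centre is at (318,202), the handle points straight up the image, and the jaws straddle it symmetrically.

Request:
jog_arm(deltas=[{"gripper":-1,"translation":[-0.008,0.018,0],"dr":[0,0,0]},{"gripper":-1,"translation":[0,0,-0.3],"dr":[0,0,0]},{"gripper":-1,"translation":[0,0,-0.35],"dr":[0,0,0]},{"gripper":-1,"translation":[0,0,-0.35],"dr":[0,0,0]},{"gripper":-1,"translation":[0,0,-0.3],"dr":[0,0,0]},{"gripper":-1,"translation":[0,0,-0.17],"dr":[0,0,0]},{"gripper":-1,"translation":[0,0,0],"dr":[0,0,0]},{"gripper":-0.7,"translation":[0,0,0],"dr":[0,0,0]},{"gripper":-0.6,"translation":[0,0,0],"dr":[0,0,0]},{"gripper":-0.5,"translation":[0,0,0],"dr":[0,0,0]},{"gripper":-0.4,"translation":[0,0,0],"dr":[0,0,0]},{"gripper":-0.3,"translation":[0,0,0],"dr":[0,0,0]}], squeeze=40)

```text
clock: 16.23
eef_pos: [373.9, -282.0, 67.3]
tcp_rot: [3.141, -0.001, -0.536]
contact_force: [-2.5, 2.1, 5.2]
opening: 0.717
```

Request:
jog_arm(deltas=[{"gripper":0,"translation":[0,0,0],"dr":[0,0,0]},{"gripper":0.5,"translation":[0,0,0],"dr":[0,0,0]},{"gripper":1,"translation":[0,0,0],"dr":[0,0,0]},{"gripper":1,"translation":[0,0,0],"dr":[0,0,0]},{"gripper":1,"translation":[0,0,0],"dr":[0,0,0]}])

```text
clock: 16.65
eef_pos: [373.9, -282.0, 67.3]
tcp_rot: [3.141, -0.001, -0.536]
contact_force: [-2.5, 1.6, 5.9]
opening: 0.718
```

Request:
jog_arm(deltas=[{"gripper":1,"translation":[0,0,0.15],"dr":[0,0,0]},{"gripper":1,"translation":[0,0,0.35],"dr":[0,0,0]},{"gripper":1,"translation":[0,0,0.4],"dr":[0,0,0]},{"gripper":1,"translation":[0,0,0.4],"dr":[0,0,0]},{"gripper":1,"translation":[0.0317,0.18,0.2],"dr":[0,0,0]},{"gripper":1,"translation":[0.0634,0.3594,0],"dr":[0,0,0]},{"gripper":1,"translation":[0.0634,0.3594,0],"dr":[0,0,0]},{"gripper":1,"translation":[0.0634,0.3594,0],"dr":[0,0,0]},{"gripper":1,"translation":[0.0634,0.3594,0],"dr":[0,0,0]},{"gripper":1,"translation":[0.0634,0.3594,0],"dr":[0,0,0]},{"gripper":1,"translation":[0.0634,0.3594,0],"dr":[0,0,0]},{"gripper":1,"translation":[0.0634,0.3594,0],"dr":[0,0,0]}])

```text
clock: 17.65
eef_pos: [421.1, -10.5, 216.9]
tcp_rot: [-3.141, -0.002, -0.536]
contact_force: [1.3, -0.6, -5.0]
opening: 0.714
```

Request:
jog_arm(deltas=[{"gripper":1,"translation":[0.0634,0.3594,0],"dr":[0,0,0]},{"gripper":1,"translation":[0.0634,0.3594,0],"dr":[0,0,0]},{"gripper":1,"translation":[0.0634,0.3594,0],"dr":[0,0,0]},{"gripper":1,"translation":[0.0634,0.3594,0],"dr":[0,0,0]},{"gripper":1,"translation":[0.0634,0.3594,0],"dr":[0,0,0]},{"gripper":1,"translation":[0.0634,0.3594,0],"dr":[0,0,0]},{"gripper":1,"translation":[0.0634,0.3594,0],"dr":[0,0,0]},{"gripper":1,"translation":[0.0634,0.3594,0],"dr":[0,0,0]},{"gripper":1,"translation":[0.0634,0.3594,0],"dr":[0,0,0]},{"gripper":1,"translation":[0.0634,0.3594,0],"dr":[0,0,0]},{"gripper":1,"translation":[0.0634,0.3594,0],"dr":[0,0,0]},{"gripper":1,"translation":[0.0634,0.3594,0],"dr":[0,0,0]}])

```text
clock: 18.65
eef_pos: [497.1, 420.8, 216.7]
tcp_rot: [-3.141, -0.0, -0.536]
contact_force: [0.2, -1.0, -4.0]
opening: 0.712
```

Request:
jog_arm(deltas=[{"gripper":1,"translation":[0.0317,0.18,0],"dr":[0,0,0]},{"gripper":1,"translation":[0,0,0],"dr":[0,0,0]},{"gripper":1,"translation":[0,0,0],"dr":[0,0,0]},{"gripper":1,"translation":[0,0,0],"dr":[0,0,0]}])

```text
clock: 18.98
eef_pos: [500.0, 436.1, 216.0]
tcp_rot: [3.141, -0.0, -0.536]
contact_force: [-0.5, 0.2, -3.9]
opening: 0.721
```

```bash
python3 look.py hold2
```

```text
hold2 [500.01 436.13 215.96] [ 3.14 -0.   -0.54] 0.01252205254908286 [535.08 493.68 333.44]
```

View pics/w_hold2.png

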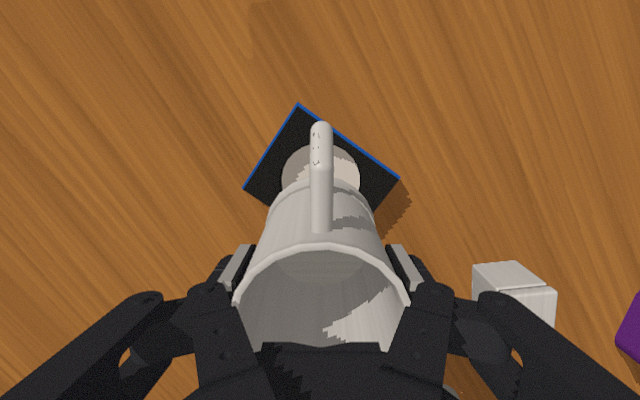

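The tankard is upright, centred over the pocket at (320,170). Lowering.

Request:
jog_arm(deltas=[{"gripper":1,"translation":[0.006,0.006,0],"dr":[0,0,0]},{"gripper":1,"translation":[0,0,-0.3],"dr":[0,0,0]},{"gripper":1,"translation":[0,0,-0.4],"dr":[0,0,0]},{"gripper":1,"translation":[0,0,-0.3],"dr":[0,0,0]},{"gripper":1,"translation":[0,0,-0.15],"dr":[0,0,0]},{"gripper":1,"translation":[0,0,-0.08],"dr":[0,0,0]},{"gripper":1,"translation":[0,0,-0.04],"dr":[0,0,0]},{"gripper":1,"translation":[0,0,-0.02],"dr":[0,0,0]},{"gripper":1,"translation":[0,0,-0.01],"dr":[0,0,0]},{"gripper":1,"translation":[0,0,-0.01],"dr":[0,0,0]},{"gripper":1,"translation":[0,0,0],"dr":[0,0,0]},{"gripper":1,"translation":[0,0,0],"dr":[0,0,0]}])

```text
clock: 20.03
eef_pos: [501.5, 438.0, 85.7]
tcp_rot: [-3.14, -0.0, -0.536]
contact_force: [0.4, -1.0, -4.9]
opening: 0.716
```

Request:
jog_arm(deltas=[{"gripper":1,"translation":[0,0,-0.01],"dr":[0,0,0]},{"gripper":1,"translation":[0,0,0],"dr":[0,0,0]},{"gripper":1,"translation":[0,0,0],"dr":[0,0,0]}])

```text
clock: 20.28
eef_pos: [501.1, 437.7, 83.9]
tcp_rot: [-3.141, -0.0, -0.536]
contact_force: [-0.0, 0.3, -4.2]
opening: 0.718
```

Request:
jog_arm(deltas=[{"gripper":1,"translation":[0,0,-0.01],"dr":[0,0,0]},{"gripper":1,"translation":[0,0,0],"dr":[0,0,0]},{"gripper":1,"translation":[0,0,0],"dr":[0,0,0]}])

```text
clock: 20.53
eef_pos: [501.0, 437.6, 82.6]
tcp_rot: [3.141, 0.0, -0.536]
contact_force: [0.1, -0.1, -4.3]
opening: 0.714
```

Request:
jog_arm(deltas=[{"gripper":1,"translation":[0,0,-0.005],"dr":[0,0,0]},{"gripper":1,"translation":[0,0,0],"dr":[0,0,0]},{"gripper":1,"translation":[0,0,0],"dr":[0,0,0]}])

```text
clock: 20.78
eef_pos: [501.1, 437.7, 82.4]
tcp_rot: [-3.141, -0.0, -0.536]
contact_force: [-0.7, -0.2, -3.1]
opening: 0.717
```

Request:
jog_arm(deltas=[{"gripper":1,"translation":[0,0,-0.005],"dr":[0,0,0]},{"gripper":1,"translation":[0,0,0],"dr":[0,0,0]},{"gripper":1,"translation":[0,0,0],"dr":[0,0,0]}])

```text
clock: 21.03
eef_pos: [501.1, 437.7, 82.4]
tcp_rot: [-3.141, -0.0, -0.536]
contact_force: [-3.2, -2.6, 6.0]
opening: 0.714
```

Request:
jog_arm(deltas=[{"gripper":-0.3,"translation":[0,0,0],"dr":[0,0,0]},{"gripper":-0.5,"translation":[0,0,0],"dr":[0,0,0]},{"gripper":-0.7,"translation":[0,0,0],"dr":[0,0,0]},{"gripper":-1,"translation":[0,0,0],"dr":[0,0,0]},{"gripper":-1,"translation":[0,0,0],"dr":[0,0,0]},{"gripper":-1,"translation":[0,0,0],"dr":[0,0,0]},{"gripper":-1,"translation":[0,0,0.2],"dr":[0,0,0]},{"gripper":-1,"translation":[0,0,0.4],"dr":[0,0,0]},{"gripper":-1,"translation":[0,0,0.4],"dr":[0,0,0]},{"gripper":-1,"translation":[0,0,0.4],"dr":[0,0,0]}])

```text
clock: 21.87
eef_pos: [500.8, 437.4, 222.9]
tcp_rot: [3.141, 0.0, -0.536]
contact_force: [1.1, 0.9, -0.5]
opening: 0.998
```

Request:
jog_arm(deltas=[{"gripper":-1,"translation":[0.162,-0.305,0],"dr":[0,0,0.0105]},{"gripper":-1,"translation":[0.162,-0.305,0],"dr":[0,0,0.0105]},{"gripper":-1,"translation":[0.162,-0.305,0],"dr":[0,0,0.0105]},{"gripper":-1,"translation":[0.162,-0.305,0],"dr":[0,0,0.0105]},{"gripper":-1,"translation":[0.162,-0.305,0],"dr":[0,0,0.0105]},{"gripper":-1,"translation":[0.162,-0.305,0],"dr":[0,0,0.0105]},{"gripper":-1,"translation":[0.162,-0.305,0],"dr":[0,0,0.0105]},{"gripper":-1,"translation":[0,0,0],"dr":[0,0,0]},{"gripper":-1,"translation":[0,0,0],"dr":[0,0,0]},{"gripper":-1,"translation":[0,0,0],"dr":[0,0,0]}])

```text
clock: 22.7
eef_pos: [614.3, 224.3, 221.6]
tcp_rot: [-3.141, 0.001, -0.422]
contact_force: [0.4, 0.5, -0.2]
opening: 1.004
```

```bash
python3 look.py c1
```

```text
c1 [614.34 224.3  221.64] [-3.14  0.   -0.42] 0.02413563951997188 [642.5  285.29 339.22]
```

View pics/w_c1.png

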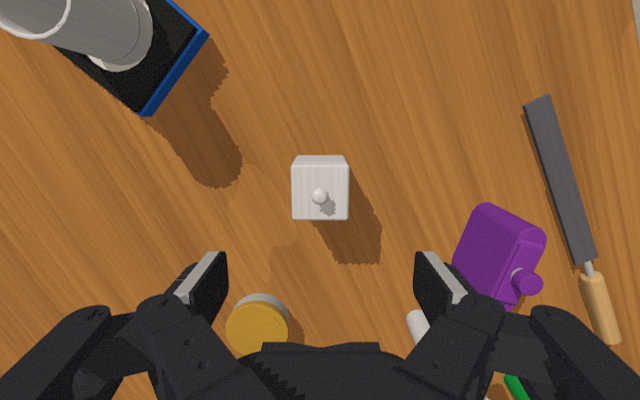

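The caddy sits square to the jaws at (320,190). Grasping.

Request:
jog_arm(deltas=[{"gripper":-1,"translation":[0,0,-0.3],"dr":[0,0,0]},{"gripper":-1,"translation":[0,0,-0.4],"dr":[0,0,0]},{"gripper":-1,"translation":[0,0,-0.4],"dr":[0,0,0]},{"gripper":-1,"translation":[0,0,-0.3],"dr":[0,0,0]},{"gripper":-1,"translation":[0,0,-0.25],"dr":[0,0,0]},{"gripper":-1,"translation":[0,0,0],"dr":[0,0,0]},{"gripper":-0.4,"translation":[0,0,0],"dr":[0,0,0]},{"gripper":-0.4,"translation":[0,0,0],"dr":[0,0,0]},{"gripper":-0.4,"translation":[0,0,0],"dr":[0,0,0]},{"gripper":-0.3,"translation":[0,0,0],"dr":[0,0,0]},{"gripper":-0.2,"translation":[0,0,0],"dr":[0,0,0]},{"gripper":-0.1,"translation":[0,0,0],"dr":[0,0,0]}])

```text
clock: 23.75
eef_pos: [615.3, 224.8, 58.9]
tcp_rot: [-3.14, -0.001, -0.421]
contact_force: [-2.2, 1.2, 8.0]
opening: 0.602
```

Request:
jog_arm(deltas=[{"gripper":0.2,"translation":[0,0,0],"dr":[0,0,0]},{"gripper":0.6,"translation":[0,0,0],"dr":[0,0,0]},{"gripper":1,"translation":[0,0,0],"dr":[0,0,0]},{"gripper":1,"translation":[0,0,0],"dr":[0,0,0]},{"gripper":1,"translation":[0,0,0],"dr":[0,0,0]}])

```text
clock: 24.17
eef_pos: [615.3, 224.8, 58.9]
tcp_rot: [-3.14, -0.001, -0.421]
contact_force: [-2.1, 2.1, 7.9]
opening: 0.603
```

Request:
jog_arm(deltas=[{"gripper":1,"translation":[0,0,0.15],"dr":[0,0,0]},{"gripper":1,"translation":[0,0,0.35],"dr":[0,0,0]},{"gripper":1,"translation":[0,0,0.4],"dr":[0,0,0]},{"gripper":1,"translation":[0,0,0.4],"dr":[0,0,0]},{"gripper":1,"translation":[0,0,0.2],"dr":[0,0,0]}])

```text
clock: 24.58
eef_pos: [616.1, 224.7, 212.5]
tcp_rot: [-3.137, -0.004, -0.421]
contact_force: [0.7, 0.6, -4.3]
opening: 0.603
```

Request:
jog_arm(deltas=[{"gripper":1,"translation":[-0.144,-0.282,0],"dr":[0,0,0.0392]},{"gripper":1,"translation":[-0.144,-0.282,0],"dr":[0,0,0.0392]},{"gripper":1,"translation":[-0.144,-0.282,0],"dr":[0,0,0.0392]},{"gripper":1,"translation":[-0.144,-0.282,0],"dr":[0,0,0.0392]},{"gripper":1,"translation":[-0.144,-0.282,0],"dr":[0,0,0.0392]},{"gripper":1,"translation":[-0.144,-0.282,0],"dr":[0,0,0.0392]},{"gripper":1,"translation":[-0.144,-0.282,0],"dr":[0,0,0.0392]},{"gripper":1,"translation":[-0.144,-0.282,0],"dr":[0,0,0.0392]},{"gripper":1,"translation":[-0.144,-0.282,0],"dr":[0,0,0.0392]},{"gripper":1,"translation":[-0.144,-0.282,0],"dr":[0,0,0.0392]},{"gripper":1,"translation":[-0.144,-0.282,0],"dr":[0,0,0.0392]},{"gripper":1,"translation":[-0.144,-0.282,0],"dr":[0,0,0.0392]}])

```text
clock: 25.58
eef_pos: [440.6, -115.4, 207.4]
tcp_rot: [3.141, -0.001, 0.321]
contact_force: [1.4, -0.7, -3.7]
opening: 0.6
```

Request:
jog_arm(deltas=[{"gripper":1,"translation":[0,0,0],"dr":[0,0,0]},{"gripper":1,"translation":[0,0,0],"dr":[0,0,0]},{"gripper":1,"translation":[0,0,0],"dr":[0,0,0]}])

```text
clock: 25.83
eef_pos: [441.8, -114.3, 207.3]
tcp_rot: [3.141, -0.001, 0.316]
contact_force: [-0.7, 0.2, -3.8]
opening: 0.603
```

```bash
python3 look.py hold3
```

```text
hold3 [ 441.84 -114.28  207.26] [ 3.14 -0.    0.32] 0.02454497739181723 [420.57 -50.66 324.79]
```

View pics/w_hold3.png

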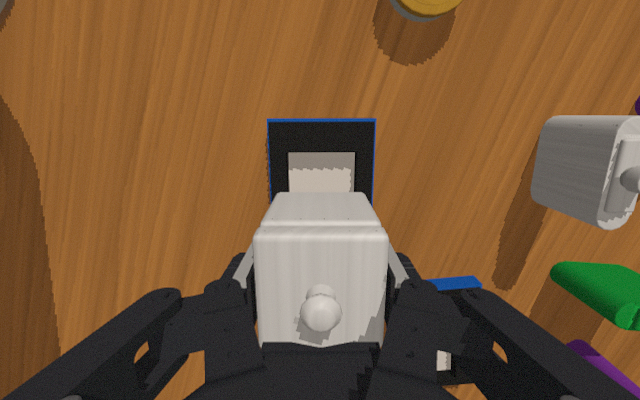

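The caddy is square to the tray and centred on it (pocket column 321). Lowering.

Request:
jog_arm(deltas=[{"gripper":1,"translation":[0.012,0.002,0],"dr":[0,0,0]},{"gripper":1,"translation":[0,0,-0.3],"dr":[0,0,0]},{"gripper":1,"translation":[0,0,-0.4],"dr":[0,0,0]},{"gripper":1,"translation":[0,0,-0.3],"dr":[0,0,0]},{"gripper":1,"translation":[0,0,-0.15],"dr":[0,0,0]},{"gripper":1,"translation":[0,0,-0.08],"dr":[0,0,0]},{"gripper":1,"translation":[0,0,-0.04],"dr":[0,0,0]},{"gripper":1,"translation":[0,0,-0.02],"dr":[0,0,0]},{"gripper":1,"translation":[0,0,-0.01],"dr":[0,0,0]},{"gripper":1,"translation":[0,0,0],"dr":[0,0,0]},{"gripper":1,"translation":[0,0,0],"dr":[0,0,0]},{"gripper":1,"translation":[0,0,0],"dr":[0,0,0]}])

```text
clock: 26.88
eef_pos: [443.5, -114.2, 77.6]
tcp_rot: [3.141, -0.001, 0.318]
contact_force: [0.5, -0.1, -3.6]
opening: 0.604
```

Request:
jog_arm(deltas=[{"gripper":1,"translation":[0,0,-0.01],"dr":[0,0,0]},{"gripper":1,"translation":[0,0,0],"dr":[0,0,0]},{"gripper":1,"translation":[0,0,0],"dr":[0,0,0]}])

```text
clock: 27.13
eef_pos: [442.9, -114.1, 75.9]
tcp_rot: [3.142, -0.0, 0.318]
contact_force: [-0.5, 0.2, -3.8]
opening: 0.602
```

Request:
jog_arm(deltas=[{"gripper":1,"translation":[0,0,-0.01],"dr":[0,0,0]},{"gripper":1,"translation":[0,0,0],"dr":[0,0,0]},{"gripper":1,"translation":[0,0,0],"dr":[0,0,0]}])

```text
clock: 27.38
eef_pos: [442.9, -114.0, 74.7]
tcp_rot: [-3.141, 0.0, 0.318]
contact_force: [0.2, 0.1, -3.6]
opening: 0.601
```

Request:
jog_arm(deltas=[{"gripper":1,"translation":[0,0,-0.007],"dr":[0,0,0]},{"gripper":1,"translation":[0,0,0],"dr":[0,0,0]},{"gripper":1,"translation":[0,0,0],"dr":[0,0,0]}])

```text
clock: 27.63
eef_pos: [442.9, -114.0, 74.0]
tcp_rot: [-3.142, 0.0, 0.318]
contact_force: [0.3, 0.2, -3.7]
opening: 0.606
```

Request:
jog_arm(deltas=[{"gripper":1,"translation":[0,0,-0.006],"dr":[0,0,0]},{"gripper":1,"translation":[0,0,0],"dr":[0,0,0]},{"gripper":1,"translation":[0,0,0],"dr":[0,0,0]}])

```text
clock: 27.88
eef_pos: [442.9, -114.1, 73.9]
tcp_rot: [3.142, -0.0, 0.318]
contact_force: [-2.9, -0.1, 5.6]
opening: 0.606
```

Request:
jog_arm(deltas=[{"gripper":0,"translation":[0,0,0],"dr":[0,0,0]},{"gripper":-0.2,"translation":[0,0,0],"dr":[0,0,0]},{"gripper":-0.4,"translation":[0,0,0],"dr":[0,0,0]},{"gripper":-0.8,"translation":[0,0,0],"dr":[0,0,0]},{"gripper":-1,"translation":[0,0,0],"dr":[0,0,0]},{"gripper":-1,"translation":[0,0,0],"dr":[0,0,0]},{"gripper":-1,"translation":[0,0,0.2],"dr":[0,0,0]},{"gripper":-1,"translation":[0,0,0.4],"dr":[0,0,0]},{"gripper":-1,"translation":[0,0,0.4],"dr":[0,0,0]},{"gripper":-1,"translation":[0,0,0.5],"dr":[0,0,0]}])

```text
clock: 28.72
eef_pos: [442.2, -113.8, 216.3]
tcp_rot: [-3.141, 0.001, 0.318]
contact_force: [1.9, -0.2, 0.2]
opening: 1.003
```

Request:
jog_arm(deltas=[{"gripper":-0.3,"translation":[0.313,0.134,0],"dr":[0,0,0.001]},{"gripper":-0.3,"translation":[0.313,0.134,0],"dr":[0,0,0.001]},{"gripper":-0.3,"translation":[0.313,0.134,0],"dr":[0,0,0.001]},{"gripper":-0.3,"translation":[0.313,0.134,0],"dr":[0,0,0.001]},{"gripper":-0.3,"translation":[0.313,0.134,0],"dr":[0,0,0.001]},{"gripper":-0.3,"translation":[0.313,0.134,0],"dr":[0,0,0.001]},{"gripper":-0.3,"translation":[0.313,0.134,0],"dr":[0,0,0.001]},{"gripper":-0.3,"translation":[0,0,0],"dr":[0,0,0]},{"gripper":-0.3,"translation":[0,0,0],"dr":[0,0,0]},{"gripper":-0.3,"translation":[0,0,0],"dr":[0,0,0]}])

```text
clock: 29.55
eef_pos: [661.1, -20.3, 214.4]
tcp_rot: [-3.141, 0.002, 0.329]
contact_force: [-0.2, -1.0, -0.3]
opening: 0.647
```

```bash
python3 look.py f1
```

```text
f1 [661.15 -20.29 214.43] [-3.14  0.    0.33] 0.018913761815572583 [639.36  43.07 332.01]
```

View pics/w_f1.png

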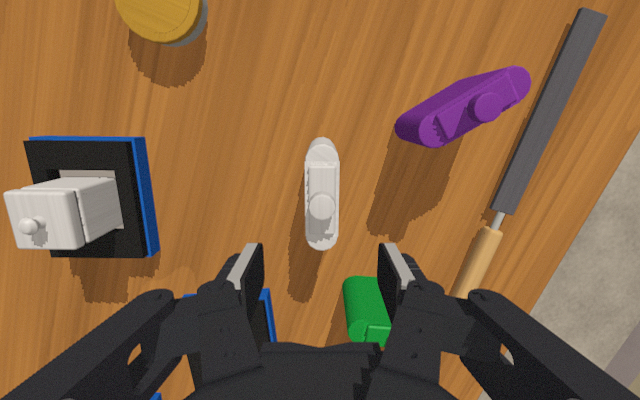

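The flask is at (321,195), aligned with the jaws. The decoys, green (368,310) and purple (465,105), are clear of the fingers.

Request:
jog_arm(deltas=[{"gripper":-0.3,"translation":[0.01,0.003,-0.3],"dr":[0,0,0]},{"gripper":-0.3,"translation":[0,0,-0.4],"dr":[0,0,0]},{"gripper":-0.3,"translation":[0,0,-0.3],"dr":[0,0,0]},{"gripper":-0.3,"translation":[0,0,-0.25],"dr":[0,0,0]},{"gripper":-0.3,"translation":[0,0,-0.17],"dr":[0,0,0]},{"gripper":-0.3,"translation":[0,0,0],"dr":[0,0,0]},{"gripper":0.1,"translation":[0,0,0],"dr":[0,0,0]},{"gripper":0.1,"translation":[0,0,0],"dr":[0,0,0]},{"gripper":0.2,"translation":[0,0,0],"dr":[0,0,0]},{"gripper":0.3,"translation":[0,0,0],"dr":[0,0,0]},{"gripper":0.4,"translation":[0,0,0],"dr":[0,0,0]}])

```text
clock: 30.52
eef_pos: [663.4, -20.2, 74.9]
tcp_rot: [3.141, -0.001, 0.329]
contact_force: [-3.2, -1.4, 7.0]
opening: 0.321
```

Request:
jog_arm(deltas=[{"gripper":0.5,"translation":[0,0,0],"dr":[0,0,0]},{"gripper":0.8,"translation":[0,0,0],"dr":[0,0,0]},{"gripper":1,"translation":[0,0,0],"dr":[0,0,0]},{"gripper":1,"translation":[0,0,0],"dr":[0,0,0]},{"gripper":1,"translation":[0,0,0],"dr":[0,0,0]}])

```text
clock: 30.93
eef_pos: [663.4, -20.2, 74.8]
tcp_rot: [3.141, -0.001, 0.329]
contact_force: [-3.2, -2.0, 7.6]
opening: 0.32
```

Request:
jog_arm(deltas=[{"gripper":1,"translation":[0,0,0.15],"dr":[0,0,0]},{"gripper":1,"translation":[0,0,0.35],"dr":[0,0,0]},{"gripper":1,"translation":[0,0,0.4],"dr":[0,0,0]},{"gripper":1,"translation":[0,0,0.4],"dr":[0,0,0]},{"gripper":1,"translation":[0,0,0.2],"dr":[0,0,0]}])

```text
clock: 31.35
eef_pos: [664.7, -19.9, 228.9]
tcp_rot: [3.139, -0.006, 0.329]
contact_force: [1.4, -0.2, -1.7]
opening: 0.322
```

Request:
jog_arm(deltas=[{"gripper":1,"translation":[-0.056,-0.321,0],"dr":[0,0,0.0079]},{"gripper":1,"translation":[-0.056,-0.321,0],"dr":[0,0,0.0079]},{"gripper":1,"translation":[-0.056,-0.321,0],"dr":[0,0,0.0079]},{"gripper":1,"translation":[-0.056,-0.321,0],"dr":[0,0,0.0079]},{"gripper":1,"translation":[-0.056,-0.321,0],"dr":[0,0,0.0079]},{"gripper":1,"translation":[-0.056,-0.321,0],"dr":[0,0,0.0079]},{"gripper":1,"translation":[-0.056,-0.321,0],"dr":[0,0,0.0079]},{"gripper":1,"translation":[0,0,0],"dr":[0,0,0]},{"gripper":1,"translation":[0,0,0],"dr":[0,0,0]},{"gripper":1,"translation":[0,0,0],"dr":[0,0,0]}])

```text
clock: 32.18
eef_pos: [623.6, -244.4, 223.3]
tcp_rot: [-3.141, -0.0, 0.415]
contact_force: [-0.7, 0.2, -2.7]
opening: 0.327
```

```bash
python3 look.py hold4
```

```text
hold4 [ 623.63 -244.43  223.34] [-3.14 -0.    0.42] 0.02126643652918531 [ 596.17 -183.29  340.91]
```

View pics/w_hold4.png

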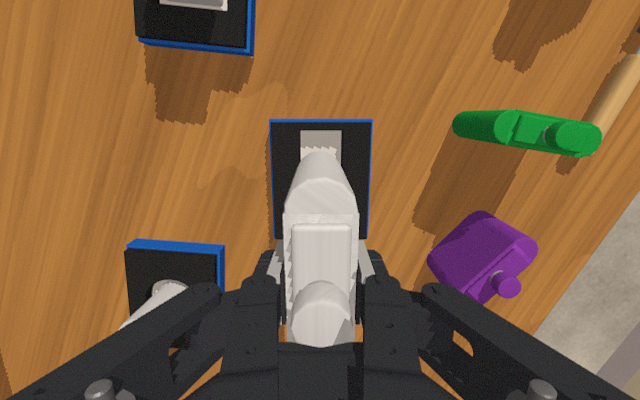

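The flask is upright, parallel with the pocket and centred on it (column 321). Lowering.

Request:
jog_arm(deltas=[{"gripper":1,"translation":[0.004,-0.008,0],"dr":[0,0,0]},{"gripper":1,"translation":[0,0,-0.3],"dr":[0,0,0]},{"gripper":1,"translation":[0,0,-0.4],"dr":[0,0,0]},{"gripper":1,"translation":[0,0,-0.3],"dr":[0,0,0]},{"gripper":1,"translation":[0,0,-0.15],"dr":[0,0,0]},{"gripper":1,"translation":[0,0,-0.08],"dr":[0,0,0]},{"gripper":1,"translation":[0,0,-0.04],"dr":[0,0,0]},{"gripper":1,"translation":[0,0,-0.02],"dr":[0,0,0]},{"gripper":1,"translation":[0,0,-0.01],"dr":[0,0,0]},{"gripper":1,"translation":[0,0,0],"dr":[0,0,0]},{"gripper":1,"translation":[0,0,0],"dr":[0,0,0]},{"gripper":1,"translation":[0,0,0],"dr":[0,0,0]}])

```text
clock: 33.23
eef_pos: [624.8, -245.7, 94.2]
tcp_rot: [3.14, -0.001, 0.416]
contact_force: [0.7, -0.0, -2.9]
opening: 0.325
```

Request:
jog_arm(deltas=[{"gripper":1,"translation":[0,0,-0.01],"dr":[0,0,0]},{"gripper":1,"translation":[0,0,0],"dr":[0,0,0]},{"gripper":1,"translation":[0,0,0],"dr":[0,0,0]}])

```text
clock: 33.48
eef_pos: [624.2, -245.5, 92.3]
tcp_rot: [3.141, -0.0, 0.416]
contact_force: [-0.2, 0.0, -1.8]
opening: 0.318
```

Request:
jog_arm(deltas=[{"gripper":1,"translation":[0,0,-0.01],"dr":[0,0,0]},{"gripper":1,"translation":[0,0,0],"dr":[0,0,0]},{"gripper":1,"translation":[0,0,0],"dr":[0,0,0]}])

```text
clock: 33.73
eef_pos: [624.1, -245.4, 91.0]
tcp_rot: [-3.141, 0.0, 0.416]
contact_force: [-0.1, 0.2, -2.2]
opening: 0.322
```

Request:
jog_arm(deltas=[{"gripper":1,"translation":[0,0,-0.01],"dr":[0,0,0]},{"gripper":1,"translation":[0,0,0],"dr":[0,0,0]},{"gripper":1,"translation":[0,0,0],"dr":[0,0,0]}])

```text
clock: 33.98
eef_pos: [624.2, -245.5, 90.1]
tcp_rot: [-3.142, 0.0, 0.416]
contact_force: [-0.3, -0.1, -2.5]
opening: 0.321
```

Request:
jog_arm(deltas=[{"gripper":1,"translation":[0,0,-0.005],"dr":[0,0,0]},{"gripper":1,"translation":[0,0,0],"dr":[0,0,0]},{"gripper":1,"translation":[0,0,0],"dr":[0,0,0]}])

```text
clock: 34.23
eef_pos: [624.2, -245.4, 89.9]
tcp_rot: [3.142, -0.0, 0.416]
contact_force: [-1.7, 0.8, 2.0]
opening: 0.326
```

Request:
jog_arm(deltas=[{"gripper":0.4,"translation":[0,0,0],"dr":[0,0,0]},{"gripper":0.3,"translation":[0,0,0],"dr":[0,0,0]},{"gripper":0.1,"translation":[0,0,0],"dr":[0,0,0]},{"gripper":-0.2,"translation":[0,0,0],"dr":[0,0,0]},{"gripper":-0.3,"translation":[0,0,0],"dr":[0,0,0]},{"gripper":-0.3,"translation":[0,0,0],"dr":[0,0,0]},{"gripper":-0.3,"translation":[0,0,0.2],"dr":[0,0,0]},{"gripper":-0.3,"translation":[0,0,0.4],"dr":[0,0,0]},{"gripper":-0.3,"translation":[0,0,0.4],"dr":[0,0,0]},{"gripper":-0.3,"translation":[0,0,0.4],"dr":[0,0,0]},{"gripper":-0.3,"translation":[0,0,0.4],"dr":[0,0,0]}])

```text
clock: 35.15
eef_pos: [623.9, -245.3, 271.5]
tcp_rot: [-3.142, 0.0, 0.416]
contact_force: [2.2, -1.0, -0.5]
opening: 0.65
```

Request:
jog_arm(deltas=[{"gripper":-0.3,"translation":[-0.1,0.4,0],"dr":[0,0,0]},{"gripper":-0.3,"translation":[-0.1,0.4,0],"dr":[0,0,0]},{"gripper":-0.3,"translation":[-0.1,0.4,0],"dr":[0,0,0]},{"gripper":-0.3,"translation":[-0.1,0.4,0],"dr":[0,0,0]},{"gripper":-0.3,"translation":[-0.1,0.4,0],"dr":[0,0,0]},{"gripper":-0.3,"translation":[-0.1,0.4,0],"dr":[0,0,0]},{"gripper":-0.3,"translation":[-0.1,0.4,0],"dr":[0,0,0]},{"gripper":-0.3,"translation":[-0.1,0.4,0],"dr":[0,0,0]},{"gripper":-0.3,"translation":[-0.1,0.4,0],"dr":[0,0,0]},{"gripper":-0.3,"translation":[-0.1,0.4,0],"dr":[0,0,0]},{"gripper":-0.3,"translation":[0,0,0],"dr":[0,0,0]},{"gripper":-0.3,"translation":[0,0,0],"dr":[0,0,0]}])

```text
clock: 36.15
eef_pos: [523.6, 156.6, 269.8]
tcp_rot: [3.142, -0.0, 0.42]
contact_force: [-0.0, -1.3, -0.4]
opening: 0.649
```

```bash
python3 - <<'E'
from h import *
a=snap("scene","sceneF")[0];b=snap("top","topF")[0]
cv2.imwrite("pics/F.png",np.hstack([cv2.resize(a[70:390,100:460],(450,400)),cv2.resize(b[130:330,120:520],(350,175)) if 0 else cv2.resize(b[150:310,120:520],(350,400))]))
s=r.sense();print(s["eef_pos"],s["contact_force"],s["clock"])
E
```

```text
[524.3  154.25 269.67] [ 0.41  0.76 -0.09] 36.25
```

View pics/F.png

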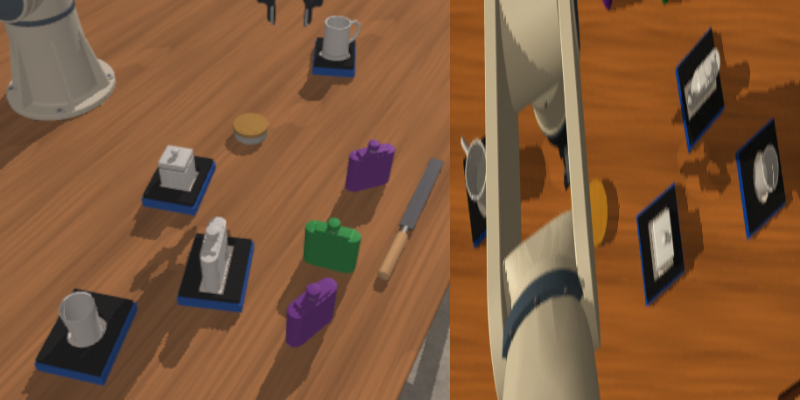

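All four pieces stand upright in their nests: beaker (83,320), flask (215,262), caddy (177,168) and tankard (337,40). The tin and decoys haven't moved and the gripper is clear, so I'll hand in.

```bash
python3 -c "
from rig import r; print(r.sign_off())"
```

```text
the job is handed in; nothing more can be done
None
```

The beaker, tankard, caddy and flask each stand upright in the nest cut for them, and the job is handed in at about 36 s of the 120 s. I lowered each piece in steps of 1 mm or less until the wrist felt light contact (6 N or less). That contact came within about 0.2 mm of the height expected for each pocket floor.

**Last checks:** the final scene and top views show all four pieces upright inside their pockets. The polish tin and the green and purple flasks appear where they were. The gripper is clear of everything and reads about zero force.

No check failed or disagreed by more than about 2 mm, against the 7 mm of play. In the final top view the arm hid part of the tankard, so its seating rests on the scene view and the contact reading.

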